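Press two rivet studs home with a roller and stop it on the mark

ROBOT

A 6-joint arm with a two-finger parallel gripper is mounted at the origin on a cart in front of the work surface, level with it; the furniture and walls round the work are solid. World frame = base frame: x ahead of the robot, y to its left, z up, the work surface at z = 0. Lengths are in m, angles in rad, forces in N, time in s.
With the tool pointing down it reaches from about 0.275 to 1 m from the base axis. Payload 8.4 kg.
Tool frame: the origin (TCP) lies on the centre line of the jaws, within the pads' length; the fingertips stand 17 mm ahead of it and the grasp point (between the pads) lies 2 mm behind it (bot.tcp_to_tips is the z of the fingertips in the tool frame, in m); z points along the fingers, y is the line along which they close (so a half turn about z gives the same grasp; the last joint's range is limited). The gripper opens to 85 mm and grips with 20 to 120 N. Pads are 22 mm wide; open, the fingers measure 114 mm over their backs; the gripper's body (76 mm by 85 mm) begins 54 mm behind the grasp point. The pads swing forward as they close: fully open they stand 13 mm farther back than shut.
Start: joints at [-1.319, 0.353, 1.633, -0, 1.155, -0.002], TCP at [0.157, -0.605, 0.248] pointing down, gripper open.
Joint ranges: [-2.63, 2.63], [-0.92, 2.1], [0.06, 2.66], [-1.3, 4.44], [0, 2.69], [-3.02, 3.02]. Speed limits (rad/s): [2.22, 2.22, 2.79, 3.14, 3.14, 3.14].

INTERFACE

Orientations are given as a unit quaternion [x, y, z, w].
In Python, from workcell import bot, hand, kinematics, get_obs, vision, hand_in gives the robot as it stands. The module is installed in compiled form; this text tells all that it offers. Calls block until the motion is done:
- bot.reach(position, orientation): joint-space move of the TCP to a pose.
- bot.servo_line(position, ori=None, velocity=0.15): straight line of the TCP; ori=None keeps the orientation; velocity is the mean speed in m/s.
- bot.goto_joints(angles): joint-space move.
- hand.move_gripper(opening, strength=None): finger opening in m; strength is the grip in N (None keeps the last); returns when the fingers have stopped.
- bot.dwell(seconds).
- kinematics.solve_ik(position, orientation): joint angles nearest the present ones, or None.
- get_obs(): the state.
- vision.read_camera(name): name is "side" or "top" or "wrist"; returns a dict with "frame" (400x640x3 uint8, red, green, blue), "intrinsics" (3x3 intrinsics, pixels), "view" (4x4, takes a point from world to camera coordinates). Camera axes: x right, y down, z forward; pixel columns grow to the right and rows downward; lengths in m; the calibration is good to about 2 mm. A picture is of the moment at which its call begins. There is no depth.
A pose or a line that the arm cannot do raises bot.IKError and nothing moves.
- hand_in(): hands the job in; it is judged then, once.
The state is a dict: "time_s": time; "joint_pos": joint angles; "joint_vel": joint speeds; "joint_efforts": joint torques, N m; "position": TCP position; "orientation": TCP orientation; "wrist_force": force on the tool from outside, world axes, zero at the start; "ft_torque": the same for the moment, N m; "gripper_width": finger opening in m; "grip_force": force on a finger pad.
Only numpy, scipy, OpenCV 4.12 (cv2) and the standard library are available. Lean on these libraries where they do the work, as an engineer would, in place of code of your own. Each camera call takes 0.05 s, during which the arm holds its last target. There are 200 camera calls.

TASK

Pick up the brown sanding block, lay it flat on the black rubber roller and, pressing firmly but not hard (about 10 N, never as much as 40 N), roll the roller along the aluminium plate under the block so that it drives first the nearer and then the farther brass stud home, flush with the plate, and stop it on the red line, square to the plate. Then set the block flat on the table, clear of the plate, and let go. Move the roller only with the block, never with the gripper; let neither the gripper nor the block touch the plate or the studs, keep the roller on the plate, and leave the round eyelet tin alone.

Things in the scene. Friction and masses are not known exactly. Their poses are not given: they have to be found in the camera images.
- setting_plate: Aluminium plate, 220 (x) x 120 (y) x 16 mm high, fixed to the table. Origin: centre of its underside; flat top at z = 16 mm. The roller is rolled towards its +x, away from the robot: on its centre line lie the roller's start (x about -52 mm), the near stud (-16), the far stud (+16) and the red line (+52).
- mark (a point): Middle of the red line, painted across the plate's top (6 mm wide, along the plate's y, 52 mm from the plate's centre towards +x); axes as the plate's. The roller is to stop with its axis above this line.
- roller: Loose roller: black rubber sleeve, 44 mm diameter, 64 mm long, steel end discs (72 mm over all), 0.3 to 0.5 kg, lying across the plate. Origin: its middle, on its axis, 22 mm above the plate's top; y is the axis it rolls about, x and z turn with it. Under a flat thing pressed on its top it travels half as far as that thing, the same way. Let go at rest, it stays there.
- stud_near (a joint): Travel (m) of the near brass stud (16 mm diameter, bevelled) down into the plate: 0 = 4 mm proud of the plate's top (starts at 0 to 0.001), 0.004 = flush; home above 0.0028. It gives stiffly at about 8 N, more than the roller's weight, and stays where left. The roller drives it down as it rolls over it, but only as deep as the roller is held down on the plate.
- stud_far (a joint): The same for the far stud.
- sanding_block: Brown sanding block, 57 (x) x 100 (y) x 31 mm high, 0.12 kg, lying on the table left or right of the plate. Origin: centre of its underside. Grip across the 57 mm, fingertips about 10 mm above its underside. With its x along the rolling direction it stays level in the grip and moves the roller about 40 mm before it must be lifted and set back for another stroke. Friction about 0.5 to 0.7.
- eyelet_tin: Bystander: round grey eyelet tin, 67 mm diameter, 28 mm high, on the table on the other side of the plate. Origin: centre of its underside. (Farther back on the left, at about x 0.65 to 0.95, y 0.05 to 0.25 m, stands a fixed green hand press with a lever, some 0.3 m tall: keep the arm clear of it.)
Mind the look-alikes: they are no part of the job. Of the things that look like the sanding_block, take the one that is nearest to the robot's base at the start.

How it is judged:
On the way, in this order (a step that is already met when the one before it is completed fails the run):
1. the near stud is pressed home while the far one still stands proud (value of joint stud_near above 0.0028 m and value of joint stud_far below 0.0028 m), for 0.1 s.
2. the far stud is pressed home too (value of joint each of stud_near, stud_far above 0.0028 m), for 0.1 s.
At the end, for the whole second after the job is handed in: Both studs are home (travel over 2.8 of 4 mm); the roller lies still on the plate with its axis within 8 mm of the red line, within 30 mm of the line's middle sideways and within 0.15 rad of square to the plate; the sanding block lies flat and still on the table (underside below 8 mm, right way up) (all of step 2 and x of roller in the frame of mark between -0.008 and 0.008 m and y of roller in the frame of mark between -0.03 and 0.03 m and z of roller in the frame of mark between 0.017 and 0.027 m and angle between the y axis of roller and the y axis of setting_plate, either way round below 0.15 rad and linear speed of each of roller, sanding_block below 0.01 m/s and height (world z) of sanding_block between -0.005 and 0.008 m and angle between sanding_block's own z axis and vertical below 0.1 rad); the robot touches nothing.
It fails at once if the gripper or the arm touches the roller (contact force between any of the fingers, the arm and roller above 0.5 N).
It fails at once if the gripper, the arm or the sanding block touches the plate or the studs (contact force between any of the fingers, the arm, sanding_block and setting_plate above 0.5 N).
It fails at once if the block presses on the roller with more than 40 N (contact force between sanding_block and roller above 40 N).
It fails at once if the roller is lifted from the plate or falls off it (z of roller in the frame of setting_plate above 0.055 m or z of roller in the frame of setting_plate below 0.03 m).
It fails at once if the eyelet tin is moved by more than 20 mm (distance of eyelet_tin from where it was at the start of the episode above 0.02 m).
It also fails if it takes over 72 s, if anything falls off the work surface, if the arm or the gripper's body presses on something with over 40 N, if the wrist force passes 120 N, or if a joint passes its speed limit or range.

## Working session

There is one attempt and no reset: what is moved stays moved. The work goes in short steps, each a Python script; the robot and the scene stay as the last script left them, time stands still between calls to the robot, and variables do not carry over. Pictures are saved under pics/ and viewed, at most 10 in all, crops included, and the job is handed in when it is done.

```bash
mkdir -p pics
cat > h.py <<'E'
import numpy as np, cv2
from workcell import bot, hand, kinematics, get_obs, vision, hand_in
def snap(n,f,crop=None,s=1):
    d=vision.read_camera(n); im=d["frame"][:,:,::-1].copy()
    cv2.imwrite("pics/raw_"+f,im)
    np.savez("pics/"+f+".npz",K=d["intrinsics"],V=d["view"])
    if crop: im=im[crop[1]:crop[3],crop[0]:crop[2]]
    if s!=1: im=cv2.resize(im,None,fx=s,fy=s,interpolation=cv2.INTER_CUBIC)
    cv2.imwrite("pics/"+f,im); return d
def world(f,u,v,z):
    c=np.load("pics/"+f+".npz");K,V=c["K"],np.asarray(c["V"])
    r=V[:3,:3].T@np.linalg.solve(K,[u,v,1.]);o=-V[:3,:3].T@V[:3,3]
    return o+r*(z-o[2])/r[2]
def proj(f,p):
    c=np.load("pics/"+f+".npz");q=c["V"][:3,:3]@np.asarray(p)+c["V"][:3,3];q=c["K"]@q;return q[:2]/q[2]
E
python3 - <<'E'
from h import *
snap("top","t0.png");snap("side","s0.png")
print(get_obs())
for f in("t0.png","s0.png"):
  c=np.load("pics/"+f+".npz");print(c["K"],c["V"])
E
```

```text
{'time_s': 0.1, 'joint_pos': array([-1.31940870e+00,  3.53619679e-01,  1.63406877e+00,  8.72574578e-07,
        1.15521067e+00, -2.40796756e-03]), 'joint_vel': array([-0.00115061, -0.00306528, -0.00184883,  0.00093705, -0.00193971,
       -0.00156483]), 'joint_efforts': array([ 7.15470906e-04, -6.06359410e+01, -3.42819357e+01, -3.11258475e-05,
        3.89440553e-03,  4.04929850e-06]), 'position': array([ 0.15681659, -0.60457644,  0.24760741]), 'orientation': array([ 9.91959084e-01,  1.26557293e-01, -8.07148243e-05, -6.48225622e-04]), 'wrist_force': array([-0.69190805, -0.14097734, -0.62365528]), 'ft_torque': array([-0.02198726,  0.07849999, -0.00472442]), 'grip_force': 0.0, 'gripper_width': 0.08536726277603496}
[[432.54616754   0.         315.97377357]
 [  0.         432.54616754 203.93040887]
 [  0.           0.           1.        ]] [[ 0.01611113 -0.99983734 -0.00810676 -0.08467784]
 [-0.99632116 -0.0153709  -0.08430824  0.5095778 ]
 [ 0.08416992  0.00943524 -0.99640675  1.3261697 ]
 [ 0.          0.          0.          1.        ]]
[[478.03999248   0.         307.74234495]
 [  0.         478.03999248 200.62974264]
 [  0.           0.           1.        ]] [[-0.99910693 -0.04135947 -0.00864557  0.52045578]
 [-0.00694621  0.3626009  -0.93191863  0.09783735]
 [ 0.04167856 -0.93102631 -0.36256436  1.32727186]
 [ 0.          0.          0.          1.        ]]
```

View pics/t0.png

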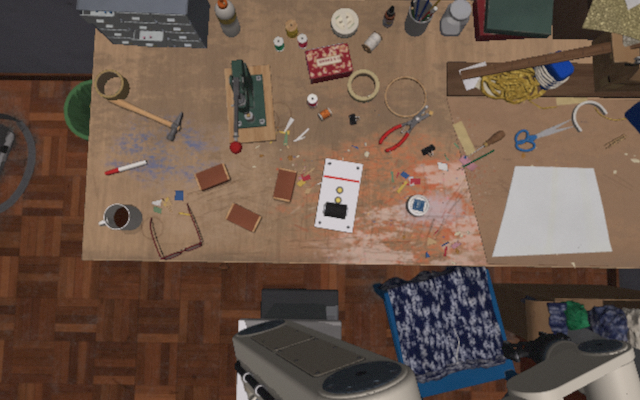

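View pics/s0.png

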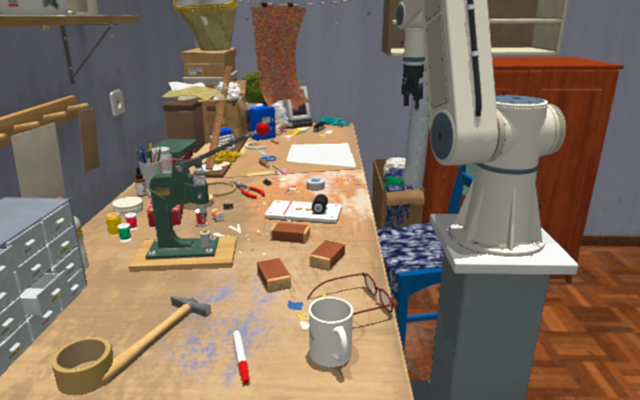

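The top view shows the plate at about (339,195), with the roller at (336,211), studs at (338,200) and (340,190) and the red line at (341,180). The tin is at (419,205). Three brown blocks could be the sanding block: (213,177), (285,184) and (244,217). I'll compute each one's distance from the base and check in one close crop.

Run:
```python
from h import *
im=cv2.imread("pics/raw_t0.png")
cv2.imwrite("pics/t0c.png",cv2.resize(im[145:245,185:445],None,fx=3,fy=3,interpolation=cv2.INTER_CUBIC))
for u,v in((213,177),(285,184),(244,217)):
    p=world("t0.png",u,v,.031);print(u,v,p,np.hypot(p[0],p[1]))
hsv=cv2.cvtColor(im,cv2.COLOR_BGR2HSV)
def cc(m,lo):
    n,l,s,c=cv2.connectedComponentsWithStats(m.astype(np.uint8))
    for i in range(1,n):
        if s[i,4]>lo and 150<c[i,1]<245 and 180<c[i,0]<445:
            pts=np.argwhere(l==i)[:,::-1].astype(np.float32); yield s[i,4],c[i],pts
for a,c,p in cc((hsv[...,1]>120)&(hsv[...,2]<165)&(hsv[...,0]<14),200):
    print("brown",a,c)
    for q in cv2.boxPoints(cv2.minAreaRect(p)): print("  ",q,world("t0.png",*q,.031)[:2].round(4))
for a,c,p in cc((hsv[...,1]<30)&(hsv[...,2]>190),300):
    print("white",a,c)
    for q in cv2.boxPoints(cv2.minAreaRect(p)): print("  ",q,world("t0.png",*q,.016)[:2].round(4))
```

```text
213 177 [0.58923756 0.24532223 0.031     ] 0.6382663213605858
285 184 [0.57065355 0.02047386 0.031     ] 0.5710207130042501
244 217 [0.46608763 0.14488793 0.031     ] 0.48808830198248687
brown 1000 [387.838 155.784]
   [350.36066 156.96722] [ 0.6586 -0.1816]
   [399.52747 121.03762] [ 0.7751 -0.3347]
   [428.12823 160.1755 ] [ 0.652  -0.4235]
   [378.96143 196.1051 ] [ 0.5373 -0.2711]
brown 513 [211.67446394 176.92397661]
   [194.81657 174.15979] [0.5973 0.3024]
   [221.5858  163.00595] [0.6337 0.2201]
   [228.68639 180.04736] [0.5804 0.1961]
   [201.91716 191.2012 ] [0.5442 0.2782]
brown 514 [284.55447471 184.14202335]
   [270.53845 196.3077 ] [0.5316 0.0645]
   [276.26923 167.65385] [0.6216 0.0488]
   [296.65387 171.73079] [ 0.6097 -0.015 ]
   [290.9231  200.38463] [0.5198 0.001 ]
brown 502 [242.6752988  217.09163347]
   [226.20003 218.60004] [0.4603 0.1998]
   [234.00002 203.00003] [0.509  0.1772]
   [259.60004 215.80002] [0.4706 0.0968]
   [251.80003 231.40002] [0.4221 0.1195]
white 550 [342.71818182 169.29272727]
   [323.48645 174.08109] [ 0.6058 -0.0987]
   [326.1081  158.35135] [ 0.6561 -0.1062]
   [361.94592 164.32431] [ 0.6387 -0.2193]
   [359.32428 180.05405] [ 0.5886 -0.2114]
white 1304 [337.41564417 203.23159509]
   [314.72974 225.62163] [ 0.4435 -0.0738]
   [322.83783 176.97298] [ 0.5966 -0.0968]
   [359.16217 183.02702] [ 0.5792 -0.211 ]
   [351.05408 231.67567] [ 0.4264 -0.187 ]
```

View pics/t0c.png

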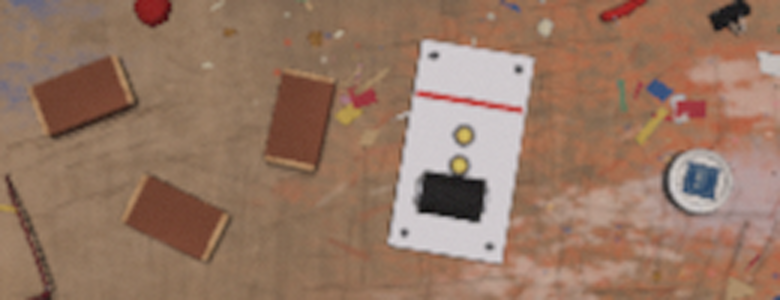

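Nearest to the base is the block at (244,217): 0.49 m, against 0.57 and 0.64. Its sides measure about 57 x 100, as they should. The plate is centred near (0.541, -0.147) with yaw about -0.15. Next I'll move over the plate and then the block, taking a wrist picture at each.

```bash
cat >> h.py <<'E'
def ori(psi):  # tool down, tool y at world angle psi
    f=(psi+np.pi/2)/2; return np.array([np.cos(f),np.sin(f),0,0])
E
python3 - <<'E'
from h import *
bot.reach([.47,-.14,.30],ori(-.151)); snap("wrist","w1.png"); print(get_obs()["joint_pos"].round(2))
bot.reach([.43,.15,.24],ori(-.435)); snap("wrist","w2.png"); o=get_obs();print(o["joint_pos"].round(2),o["time_s"])
cv2.imwrite("pics/w12.png",np.hstack([cv2.resize(cv2.imread(f"pics/w{i}.png"),(400,250)) for i in(1,2)]))
for z in ([.541,-.147,.016],): print(proj("w1.png",z))
print(proj("w2.png",[.466,.148,.031]))
E
```

```text
[-0.29  0.09  1.85 -0.    1.2  -0.14]
[ 0.33  0.09  1.99 -0.    1.06  0.77] 3.375
[374.98237185 159.98761726]
[348.61739087 162.81899468]
```

View pics/w12.png

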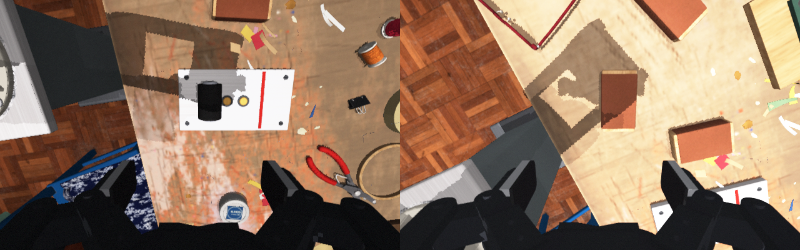

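In the left half (w1) the plate shows at about (236,99), with the roller at (209,100), studs at (228,100) and (243,100) and the red line at x≈262. In the right half (w2) the target block is at about (619,99). Next I'll fit these numerically.

```bash
cat > fit.py <<'E'
from h import *
def rect(m,near,f,z,txt):
    n,l,s,c=cv2.connectedComponentsWithStats(m.astype(np.uint8))
    ok=[i for i in range(1,n) if s[i,4]>20]
    i=min(ok,key=lambda i:np.hypot(*(c[i]-near)))
    p=np.argwhere(l==i)[:,::-1].astype(np.float32)
    W=np.array([world(f,*q,z)[:2] for q in p],np.float32)*1000
    r=cv2.minAreaRect(W);b=cv2.boxPoints(r)
    e=b[1]-b[0]; print(txt,s[i,4],c[i].round(1),"ctr",np.round(r[0],1),"size",np.round(r[1],1),"ang",round(np.arctan2(e[1],e[0]),3),round(np.arctan2(e[1],e[0])-np.pi/2,3))
    return r
def masks(f):
    im=cv2.imread("pics/raw_"+f);h=cv2.cvtColor(im,cv2.COLOR_BGR2HSV).astype(int);return im,h[...,0],h[...,1],h[...,2]
E
python3 - <<'E'
from fit import *
im,H,S,V=masks("w2.png")
print("blk px",im[130:215:6,350].tolist(), im[160,312:392:5].tolist())
rect((S>130)&(H<14)&(V>60),(350,160),"w2.png",.031,"block")
im,H,S,V=masks("w1.png")
rect((S<40)&(V>120),(430,200),"w1.png",.016,"platewhite")
roi=np.zeros(S.shape,bool);roi[100:215,285:475]=1
rect(roi&(((H<8)|(H>172))&(S>130)&(V>100)),(420,160),"w1.png",.016,"red")
rect(roi&((H>15)&(H<35)&(S>90)),(365,160),"w1.png",.020,"stud n")
rect(roi&((H>15)&(H<35)&(S>90)),(389,160),"w1.png",.020,"stud f")
rect(roi&(V<60),(335,160),"w1.png",.05,"roller")
cv2.imwrite("pics/w1c.png",cv2.resize(im[95:220,270:490],None,fx=3,fy=3,interpolation=cv2.INTER_CUBIC))
E
```

```text
blk px [[48, 69, 128], [49, 70, 128], [51, 71, 132], [47, 68, 128], [47, 69, 127], [49, 69, 127], [49, 71, 129], [51, 71, 128], [51, 72, 128], [75, 107, 194], [75, 109, 196], [75, 105, 194], [75, 110, 196], [214, 251, 255], [175, 222, 246]] [[103, 131, 164], [94, 120, 145], [40, 55, 98], [51, 74, 132], [46, 67, 125], [49, 72, 131], [45, 68, 123], [52, 71, 131], [48, 69, 125], [49, 70, 128], [50, 71, 128], [46, 68, 124], [53, 74, 133], [76, 105, 178], [202, 237, 252], [200, 238, 252]]
block 4918 [349.5 160.9] ctr [467.1 147.7] size [88.3 55.4] ang -0.431 -2.002
platewhite 37 [480.2 210.8] ctr [ 666.2 -232.2] size [ 7.1 12.6] ang -0.508 -2.079
red 403 [418.6 158.9] ctr [ 593.1 -156.4] size [108.9   5.5] ang -0.151 -1.722
stud n 133 [362.9 161.3] ctr [ 526.  -145.4] size [14.6 14.5] ang -0.12 -1.69
stud f 138 [389.1 161.5] ctr [ 557.3 -150.5] size [15. 15.] ang -0.908 -2.479
roller 2246 [336.  162.5] ctr [ 500.7 -139.7] size [65.4 61.5] ang -0.152 -1.722
```

View pics/w1c.png

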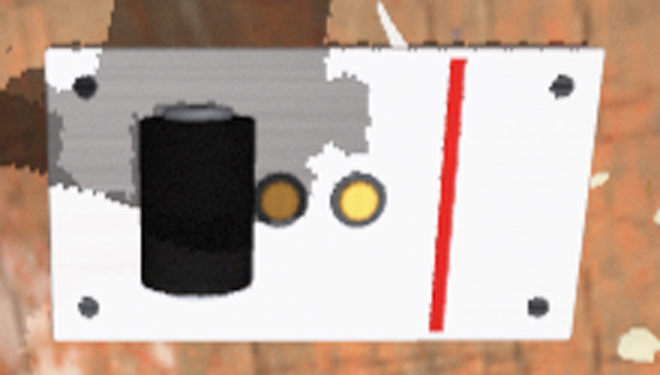

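Everything agrees: the studs' midpoint is (0.5416,-0.148), the line lies 52 mm further on at (0.593,-0.156), and the yaw is -0.151. In the crop the roller lies across the plate just before the near stud. Next: grasp the block, and fit the roller's pose by its silhouette.

```bash
cat >> fit.py <<'E'
from scipy.optimize import minimize
C=np.array([.5416,-.1479]);Y=-.151
ex=np.array([np.cos(Y),np.sin(Y)]);ey=np.array([-ex[1],ex[0]])
def P(x,y=0): return C+x*ex+y*ey       # plate -> world
def roller(f,x0=-.052,thr=60):
    im,H,S,V=masks(f)
    t=np.linspace(0,2*np.pi,48)
    def hull(q,L=.064,dil=0):
        pts=[]
        for s in(-L/2,L/2):
            c=np.cos(q[2]);sn=np.sin(q[2])
            for a in t:
                x=.022*np.cos(a);xx=q[0]+x*c-s*sn;yy=q[1]+x*sn+s*c
                pts.append(proj(f,[*P(xx,yy),.038+.022*np.sin(a)]))
        return cv2.convexHull((np.array(pts)*16).round().astype(np.int32))
    big=np.zeros(V.shape,np.uint8);cv2.fillConvexPoly(big,hull([x0,0,0]),1,shift=4)
    big=cv2.dilate(big,np.ones((25,25)));obs=((V<thr)&(big>0)).astype(np.uint8)
    obs=cv2.morphologyEx(obs,cv2.MORPH_OPEN,np.ones((5,5)))
    def cost(q):
        m=np.zeros(V.shape,np.uint8);cv2.fillConvexPoly(m,hull(q*[.01,.01,.1]),1,shift=4);return int((m^obs).sum())
    best=min((minimize(cost,np.array([x0*100+d,0,0]),method="Nelder-Mead",options=dict(initial_simplex=np.array([x0*100+d,0,0])+np.array([[0,0,0],[.5,0,0],[0,.5,0],[0,0,.7]]))) for d in(-.6,0,.6)),key=lambda r:r.fun)
    q=best.x*[.01,.01,.1];print("roller",f,"plate x,y,yaw",q.round(4),"miss",best.fun,"of",obs.sum());return q
E
python3 - <<'E'
from fit import *
roller("w1.png")
bot.reach([.467,.1477,.12],ori(-.433))
bot.servo_line([.467,.1477,.026],velocity=.08)
o=get_obs();print(o["position"],o["wrist_force"])
hand.move_gripper(.05,70);o=get_obs();print(o["gripper_width"],o["grip_force"],o["wrist_force"],o["position"])
bot.servo_line([.467,.1477,.15],velocity=.1);bot.dwell(.3)
o=get_obs();print(o["gripper_width"],o["grip_force"],o["wrist_force"],o["ft_torque"],o["time_s"],bot.tcp_to_tips)
E
```

```text
roller w1.png plate x,y,yaw [-0.0511  0.0017 -0.0013] miss 179.0 of 2192
[0.46735267 0.14782397 0.02641354] [-0.19680744  0.05323788 -0.58677901]
0.05357673786961084 73.85408520698547 [-2.28499487  0.29920546  9.33643149] [0.46721623 0.14777351 0.02671472]
0.05347367087290461 73.44993710517883 [-0.74089599  0.08536029 -1.92657124] [-0.00766804 -0.02856582 -0.03668997] 7.375 0.017
```

Run:
```python
from fit import *
p=P(-.058); bot.reach([*p,.16],ori(Y)); bot.servo_line([*p,.100],velocity=.1)
bot.dwell(.3);o=get_obs();print(o["position"],o["wrist_force"],o["ft_torque"],o["joint_pos"].round(2),o["time_s"])
snap("side","s1.png");u=proj("s1.png",[*P(-.03),.05]).astype(int);print(u)
im=cv2.imread("pics/raw_s1.png")[u[1]-60:u[1]+40,u[0]-70:u[0]+70]
cv2.imwrite("pics/s1.png",cv2.resize(im,None,fx=5,fy=5,interpolation=cv2.INTER_CUBIC))
```

```text
[ 0.48452255 -0.13929825  0.10047774] [-0.45106709 -0.68423463 -1.78167289] [-0.02351365 -0.03709097  0.03596359] [-0.28  0.37  2.01 -0.    0.76 -0.13] 9.5333
[312 199]
```

View pics/s1.png

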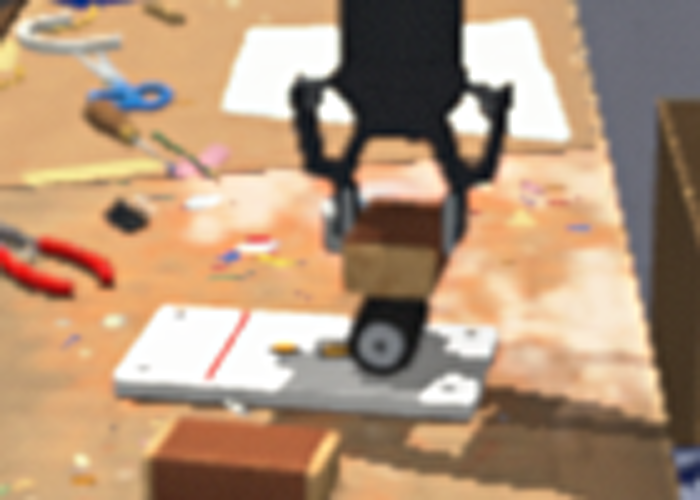

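In the crop the block is level in the grip at about (395,245), with the fingertips well above its underside and the roller beneath it. I'll press down and make a short first stroke.

```bash
cat > act.py <<'E'
from fit import *
def fz(): return get_obs()["wrist_force"][2]
def press(x,z,F,y=0,f0=None,tgt=10):
    p=P(x,y); bot.servo_line([*p,z],velocity=.06); bot.dwell(.1)
    f0=fz()
    while z>.0835:
        f=fz()-f0
        if f>tgt-1.5: break
        z-=.0008 if f<1 else .0003
        bot.servo_line([*p,z],velocity=.02)
    print("pressed z",round(z,4),"F",round(f,1),"f0",round(f0,2),"t",get_obs()["time_s"]); return z,f0
def stroke(x,x1,z,f0,tgt=10,y=0,step=.006,k=3e-5):
    n=int(np.ceil((x1-x)/step)); log=[]
    for xi in np.linspace(x,x1,n+1)[1:]:
        bot.servo_line([*P(xi,y),z],velocity=.05)
        o=get_obs();w=o["wrist_force"];f=w[2]-f0;log.append((round(xi*1e3),round(z*1e3,2),round(f,1),round(w[:2]@ex,1)))
        if f>30: print("HIGH");break
        z+=np.clip(k*(f-tgt),-3e-4,3e-4)
    print(log,"t",get_obs()["time_s"]); return xi,z
def lift(x,z,y=0,dz=.012):
    bot.servo_line([*P(x,y),z+dz],velocity=.06)
E
python3 - <<'E'
from act import *
z,f0=press(-.058,.0885,10)
x,z=stroke(-.058,-.030,z,f0)
lift(x,z)
E
```

```text
pressed z 0.0858 F 10.2 f0 -1.28 t 11.025
[(-52, 85.8, np.float64(10.8), np.float64(-0.0)), (-47, np.float64(85.82), np.float64(11.0), np.float64(0.1)), (-41, np.float64(85.85), np.float64(11.4), np.float64(0.5)), (-36, np.float64(85.9), np.float64(11.2), np.float64(-0.1)), (-30, np.float64(85.93), np.float64(11.6), np.float64(0.2))] t 12.3167
```

Run:
```python
from act import *
z,f0=press(-.053,.0885,10,tgt=13)
x,z=stroke(-.053,.011,z,f0,tgt=13,step=.005)
lift(x,z,dz=.014)
bot.servo_line([*P(-.10),.13],velocity=.15)
bot.dwell(.1);snap("wrist","w3.png");snap("top","t3.png");print(get_obs()["time_s"])
a=cv2.imread("pics/raw_w3.png");b=cv2.imread("pics/raw_t3.png")[150:240,280:400]
cv2.imwrite("pics/v3.png",np.hstack([cv2.resize(a,(400,250)),cv2.resize(b,(333,250))]))
```

```text
pressed z 0.0855 F 11.9 f0 -0.52 t 14.5833
[(-48, 85.5, np.float64(13.0), np.float64(-1.2)), (-43, np.float64(85.5), np.float64(13.5), np.float64(-2.0)), (-38, np.float64(85.52), np.float64(13.0), np.float64(-1.0)), (-33, np.float64(85.52), np.float64(11.4), np.float64(0.2)), (-28, np.float64(85.47), np.float64(11.9), np.float64(0.2)), (-23, np.float64(85.44), np.float64(12.0), np.float64(0.3)), (-19, np.float64(85.41), np.float64(12.5), np.float64(0.5)), (-14, np.float64(85.39), np.float64(11.4), np.float64(1.2)), (-9, np.float64(85.34), np.float64(13.3), np.float64(-0.4)), (-4, np.float64(85.35), np.float64(11.9), np.float64(0.0)), (1, np.float64(85.32), np.float64(12.2), np.float64(0.2)), (6, np.float64(85.3), np.float64(12.6), np.float64(-0.3)), (11, np.float64(85.28), np.float64(12.6), np.float64(0.5))] t 17.8333
19.3333
```

View pics/v3.png

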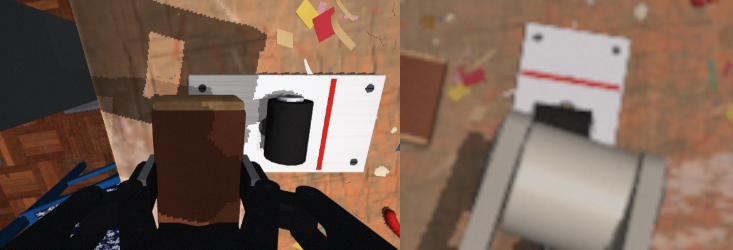

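The wrist view shows the roller at about (289,130), square to the plate, past the near stud and short of the red line. The top view confirms it. I'll fit it, then make the third stroke over the far stud.

Run:
```python
from act import *
q=roller("w3.png",-.005)
xr=q[0] if -.012<q[0]<.004 and abs(q[2])<.1 else -.005
d=.033; a=xr-d/2; b=xr+1.5*d
z,f0=press(a,.0995,10,tgt=13) if 0 else (None,None)
bot.servo_line([*P(a),.100],velocity=.15)
z,f0=press(a,.0885,10,tgt=13)
x,z=stroke(a,b,z,f0,tgt=13,step=.005)
lift(x,z,dz=.014)
bot.servo_line([*P(-.07),.13],velocity=.15)
bot.dwell(.1);snap("wrist","w4.png");print(get_obs()["time_s"]);roller("w4.png",xr+d)
a=cv2.imread("pics/raw_w4.png")[60:300,240:640]
cv2.imwrite("pics/v4.png",cv2.resize(a,None,fx=2,fy=2))
```

```text
roller w3.png plate x,y,yaw [-0.0038  0.0019  0.0107] miss 822.0 of 7302
pressed z 0.0852 F 12.2 f0 -0.96 t 21.9917
[(-16, 85.2, np.float64(14.9), np.float64(-0.3)), (-11, np.float64(85.26), np.float64(15.6), np.float64(-2.7)), (-6, np.float64(85.33), np.float64(12.9), np.float64(-0.9)), (-1, np.float64(85.33), np.float64(13.6), np.float64(-0.8)), (3, np.float64(85.35), np.float64(13.1), np.float64(-1.2)), (8, np.float64(85.35), np.float64(13.0), np.float64(0.2)), (13, np.float64(85.35), np.float64(12.4), np.float64(-0.8)), (17, np.float64(85.33), np.float64(11.8), np.float64(-0.1)), (22, np.float64(85.3), np.float64(12.2), np.float64(0.0)), (27, np.float64(85.27), np.float64(12.5), np.float64(1.0)), (32, np.float64(85.26), np.float64(12.8), np.float64(0.2)), (36, np.float64(85.25), np.float64(11.9), np.float64(-0.2)), (41, np.float64(85.22), np.float64(13.1), np.float64(0.4)), (46, np.float64(85.22), np.float64(12.4), np.float64(0.6))] t 25.4917
26.975
roller w4.png plate x,y,yaw [0.0293 0.002  0.0092] miss 733.0 of 7239
```

View pics/v4.png

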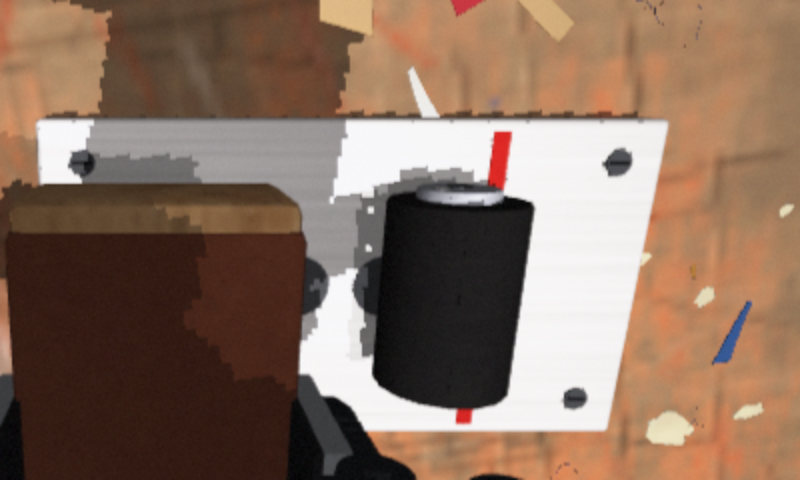

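The crop shows the roller at about (455,300), square to the plate and just behind the red line. The near stud is flush at (315,287), and the fit of x=+29 mm matches the prediction. The last stroke is 22.8 mm.

Run:
```python
from act import *
xr=.0292;d=.0228;a=xr-d/2;b=xr+1.5*d
bot.servo_line([*P(a),.100],velocity=.15)
z,f0=press(a,.0885,10,tgt=10)
x,z=stroke(a,b,z,f0,tgt=10,step=.005)
lift(x,z,dz=.03)
bot.servo_line([*P(-.05),.22],velocity=.2)
bot.dwell(.1);snap("wrist","w5.png");print(get_obs()["time_s"]);roller("w5.png",.052)
im=cv2.imread("pics/raw_w5.png");c=proj("w5.png",[*P(0.02),.016]).astype(int);print(c)
y0,x0=max(0,c[1]-80),max(0,c[0]-140)
cv2.imwrite("pics/v5.png",cv2.resize(im[y0:y0+200,x0:x0+266],None,fx=3,fy=3,interpolation=cv2.INTER_CUBIC))
```

```text
pressed z 0.0855 F 9.7 f0 -0.58 t 29.4333
[(22, 85.5, np.float64(10.1), np.float64(0.9)), (27, np.float64(85.5), np.float64(10.6), np.float64(2.0)), (31, np.float64(85.52), np.float64(10.9), np.float64(0.3)), (36, np.float64(85.55), np.float64(10.0), np.float64(-0.5)), (41, np.float64(85.54), np.float64(9.6), np.float64(0.2)), (45, np.float64(85.53), np.float64(9.8), np.float64(0.1)), (50, np.float64(85.53), np.float64(8.6), np.float64(-0.1)), (54, np.float64(85.48), np.float64(9.6), np.float64(0.7)), (59, np.float64(85.47), np.float64(9.7), np.float64(0.4)), (63, np.float64(85.46), np.float64(9.3), np.float64(-0.1))] t 31.9333
33.6583
roller w5.png plate x,y,yaw [ 0.0531  0.003  -0.0377] miss 400.0 of 3472
[386 177]
```

View pics/v5.png

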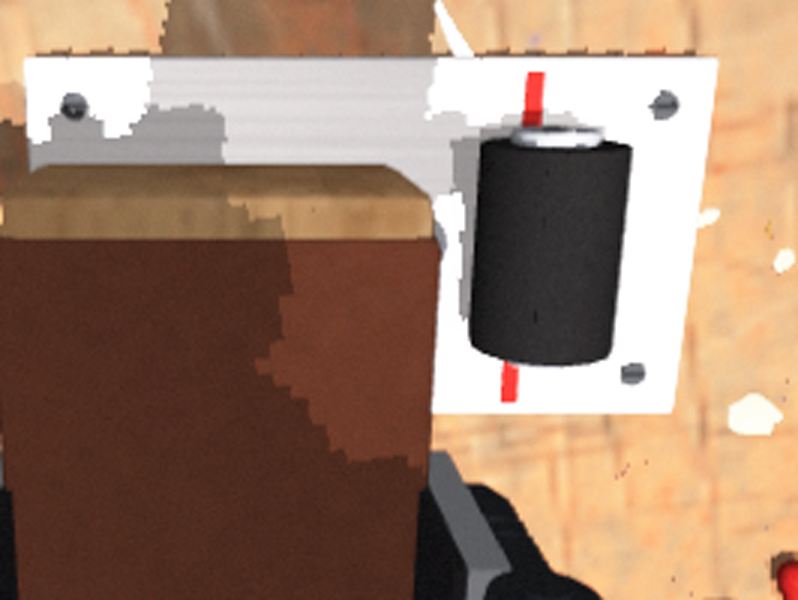

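The crop shows the roller astride the red line at about (550,250), square to the plate, at x≈+53 mm (target 52). I'll set the block back where it lay, let go, and look at the studs.

Run:
```python
from act import *
xy=[.467,.1477]
bot.reach([*xy,.15],ori(-.433)); bot.servo_line([*xy,.034],velocity=.1); bot.dwell(.1)
f0=fz();z=.029
while z>.0245:
    bot.servo_line([*xy,z],velocity=.03)
    if fz()-f0>1.5: break
    z-=.0005
print("down",z,fz()-f0)
hand.move_gripper(.085);bot.servo_line([*xy,.15],velocity=.12)
bot.reach([.47,-.14,.30],ori(Y));bot.dwell(.2);snap("wrist","w6.png");o=get_obs();print(o["time_s"],o["gripper_width"],o["wrist_force"])
roller("w6.png",.052)
d=snap("top","t6.png")
im=cv2.imread("pics/raw_w6.png");b=cv2.imread("pics/raw_t6.png")[160:250,200:300]
cv2.imwrite("pics/v6.png",np.hstack([cv2.resize(im[95:220,270:490],(528,300),interpolation=cv2.INTER_CUBIC),cv2.resize(b,(270,300))]))
```

```text
down 0.0265 6.175803555681452
40.8583 0.0848456701729877 [-0.89297346  0.03246677 -0.08326071]
roller w6.png plate x,y,yaw [ 0.0529  0.0033 -0.0365] miss 234.0 of 2249
```

View pics/v6.png

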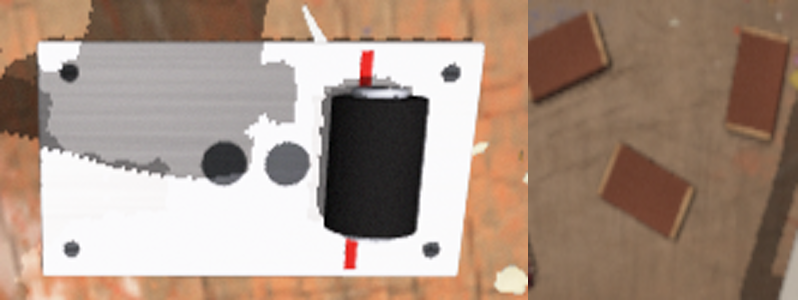

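Both stud sites at (224,163) and (287,163) are dark with no proud brass, so both are driven in. The roller is on the line at x = 52.9 mm, and the block lies flat at its old spot, (645,190) in the right half.

```bash
python3 -c "
from h import *
print(hand_in())"
```

```text
the job is handed in; nothing more can be done
None
```

The job is handed in, but no verdict came back: in the last pictures both studs look flush, the roller sits about 1 mm past the centre of the red line and within 0.04 rad of square, and the block lies flat on the table, released (highest press reading about 16 N, about 41 s used).

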